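Feed one kiln spacer and push it into the tray

TASK

Press the spring plunger of the spacer feeder fully home once, so that a single clay disc comes out of the magazine, and let the plunger spring back. Then push that disc aside along the board, flat and without picking it up, until it lies wholly inside the low three-sided tray. Only that one disc may leave the magazine, and everything else on the bench stays where it is.

Things in the scene. Friction and masses are not known exactly. Their poses are not given: they have to be found in the camera images.
- feeder: plywood board of the feeder, 18 mm thick, fixed on the bench, turned by up to 0.4 rad. Origin on the bench under the magazine's centre; z up. It reaches x -50 to +172, y -90 to +145 mm; its top is at z = 18 mm. Discs come out along its +y (to the robot's left); the tray lies on its +x side (away from the robot)
- magazine (a point): centre of the magazine's floor, on the board's top. The magazine is an aluminium shaft 57 mm square and 46 mm high, open at the top, with a stack of three discs; the bottom one leaves through a 17 mm high gap in its wall on the feeder's +y side
- plunger (a joint): travel of the plunger (m), 0 at rest, 0.085 fully home, along the feeder's +y; a spring returns it (2 N at the start, 6.5 N fully home). Its flat plate pushes the bottom disc out onto the board; fully home the disc's centre is about 84 mm from the magazine's centre. When the plunger is let go, the plate goes back and the stack drops by one disc
- pad (a point): centre of the outer face of the plunger's wooden push pad (32 mm wide, 32 mm high, upright, facing the feeder's -y, 18 mm above the board's top); at rest 125 mm from the magazine's centre. Press it level towards the feeder's +y
- disc1_mid (a point): centre of the disc at the bottom of the stack at the start, the one that comes out: a flat round spacer of fired clay, 44 mm across, 14 mm thick, 45 g; z is its axis. Its centre is 7 mm above the board while it lies on it
- disc2_mid (a point): centre of the second disc of the stack, of the same shape; stays in the magazine
- disc3_mid (a point): centre of the third (top) disc, of the same shape; stays in the magazine
- tray: the tray: three dark steel strips 10 mm high and 5 mm thick, fixed on the board in a U, its floor the bare board, so the disc slides in level. Origin: middle of the pocket, on the board's top. The pocket is 62 mm wide (y) and 70 mm long (x, from -35 mm at the open mouth to +35 mm at the end strip). The mouth faces its own -x; +x is the way in
- plaster_block: bystander, loose: plaster block 42 x 74 x 26 mm, lying on the board behind the magazine; origin under its centre
- clay_crumb: bystander, loose: dry lump of clay 36 x 45 x 25 mm, lying on the board behind the magazine; origin under its centre
- water_cup: bystander, loose: green-grey cup 75 mm wide, 48 mm high, at the left; origin under its centre
- tape_measure: bystander, loose: pocket tape measure 38 x 78 x 64 mm, at the left; origin under its centre
- loop_tool: bystander, loose: wire loop tool 205 mm long, 14 mm high, at the right; origin under its centre
- wood_rib: bystander, loose: flat wooden rib 43 x 100 x 8 mm, at the right; origin under its centre
- glaze_jar: bystander, loose: glass jar with lid, 70 mm wide, 86 mm high, far right; origin under its centre
- clay_lump: bystander, loose: lump of clay 79 x 98 x 62 mm, at the left; origin under its centre
- disc1: the same first disc as disc1_mid, origin at the centre of its underside
Mind the look-alikes: they are no part of the job. Leave any black look-alike of the part that bears disc3_mid alone.

How it is judged:
By the outcome, as a careful person would: the job done as asked, in the order asked, and still so for the second after the job is handed in, with the robot touching nothing.
It also fails if it takes over 64 s, if anything falls off the work surface, if the arm or the gripper's body presses on something with over 40 N, if the wrist force passes 120 N, or if a joint passes its speed limit or range.

ROBOT

A 7-joint arm with a two-finger parallel gripper is mounted at the origin on a cart in front of the work surface, level with it; the furniture and walls round the work are solid. World frame = base frame: x ahead of the robot, y to its left, z up, the work surface at z = 0. Lengths are in m, angles in rad, forces in N, time in s.
With the tool pointing down it reaches from about 0.4 to 0.875 m from the base axis. Payload 19.3 kg.
Tool frame: the origin (TCP) lies between the finger pads; the fingertips stand 17 mm ahead of it and the grasp point (between the pads) lies 2 mm behind it (bot.finger_overhang is the distance from the TCP to the fingertips, in m); z points along the fingers, y is the line along which they close (so a half turn about z gives the same grasp; the last joint's range is limited). The gripper opens to 85 mm and grips with 20 to 120 N. Pads are 22 mm wide; open, the fingers measure 114 mm over their backs; the gripper's body (76 mm by 85 mm) begins 54 mm behind the grasp point. The pads swing forward as they close: fully open they stand 13 mm farther back than shut.
Start: joints at [-1.324, 0.521, -0.036, 1.599, 0.021, 1.021, -0.113], TCP at [0.195, 0.594, 0.248] pointing down, gripper open.
Joint ranges: [-2.91, 2.91], [-0.3, 2.13], [-1.5, 1.42], [0.17, 2.43], [-1.26, 4.41], [0.16, 1.93], [-2.52, 2.52]. Speed limits (rad/s): [1.89, 1.89, 2.39, 2.39, 3.01, 3.01, 3.01].

INTERFACE

Orientations are given as [roll, pitch, yaw] about the fixed x, y, z axes, in that order (R = Rz(yaw) Ry(pitch) Rx(roll)).
In Python, from workcell import observe, grab_frame, bot gives the robot as it stands.
- The arm moves only by the shell command python3 -m crank 'ROWS' [FORCE]. ROWS is a JSON object of lists of equal length, an entry for each row: "linear": the shift along the world's x, y, z each as a share of 0.25 m, from -1 to 1, a list of three; "delta_rot": the turn, a rotation vector about the world's x, y, z each as a share of 30 degrees, from -1 to 1, a list of three; "fingers": the opening, from -1 (shut) to 1 (fully open). In form: {"linear": [[dx, dy, dz], ...], "delta_rot": [[rx, ry, rz], ...], "fingers": [fingers, ...]}. A call has 1 to 5 rows; each row is the pose to reach, as a shift and turn from the pose commanded when the call began; what a row does not reach only later rows make up. A row lasts 1/10 s, in which the tool goes at most 50 mm and 8.59 degrees, less where a joint would pass 70% of its speed; a pose out of reach is approached as far as the arm can. A call with a number of a shift or a turn outside -1 to 1 is refused whole. A call with a gripper value outside its range is refused whole. The fingers move at their own pace and stop on an object; FORCE is the grip in N (left out, the last holds). Time passes only in rows, so rows that repeat a pose let the fingers close. It gives the time, the measured TCP pose, the force, the opening and the grip force at its end, in the units of the state.
- observe(): the state, without advancing time (a new reading comes with each control period).
- grab_frame(name): name is "scene" or "top"; returns a dict with "image" (420x560x3 uint8, red, green, blue), "mtx" (3x3 intrinsics, pixels), "xyz" and "orientation" of the camera in the world. Camera axes: x right, y down, z forward; pixel columns grow to the right and rows downward; lengths in m; the calibration is good to about 2 mm. A picture is of the moment at which its call begins. There is no depth.
- bot.job_done(): hands the job in; it is judged then, once.
The state is a dict: "clock": time; "qpos": joint angles; "qd": joint speeds; "joint_efforts": joint torques, N m; "position": TCP position; "tool_rot": TCP orientation; "force": force on the tool from outside, world axes, zero at the start; "moment": the same for the moment, N m; "grip_width": finger opening in m; "finger_force": force on a finger pad.
Only numpy, scipy, OpenCV 4.12 (cv2) and the standard library are available. Lean on these libraries where they do the work, as an engineer would, in place of code of your own. Each camera call takes 0.05 s, during which the arm holds its last target. There are 200 camera calls.

## Working session

There is one attempt and no reset: what is moved stays moved. The work goes in short steps, Python scripts to look and compute and a shell command to move; the robot and the scene stay as the last step left them, time stands still between calls to the robot, and variables do not carry over. Pictures are saved under pics/ and viewed, at most 10 in all, crops included, and the job is handed in when it is done.

```bash
mkdir -p pics; ls; python3 - <<'E'
from workcell import observe, grab_frame, bot
import cv2
for n in("scene","top"):
    f=grab_frame(n); cv2.imwrite(f"pics/{n}0.png",f["image"][:,:,::-1]); print(n,f["mtx"].tolist(),f["xyz"],f["orientation"])
s=observe();print(s["position"],s["tool_rot"],s["clock"],s["force"],s["grip_width"])
E
```

```text
pics
scene [[451.59369222339893, 0.0, 277.04966330118543], [0.0, 451.59369222339893, 207.27243534513872], [0.0, 0.0, 1.0]] [ 0.03021415 -0.64443324  0.71366099] [-2.24866759  0.01528232 -0.74576764]
top [[437.13001449732525, 0.0, 290.3013546575527], [0.0, 437.13001449732525, 207.72744463784304], [0.0, 0.0, 1.0]] [ 0.5196722  -0.0054645   1.13486107] [-3.08844396 -0.01245355 -1.58207057]
[0.19465822 0.59362471 0.2477998 ] [-3.14057235e+00  5.80099342e-05  2.82471087e+00] 0.1 [-0.9856043   0.35060003 -0.8579365 ] 0.0855981154313886
```

View pics/scene0.png

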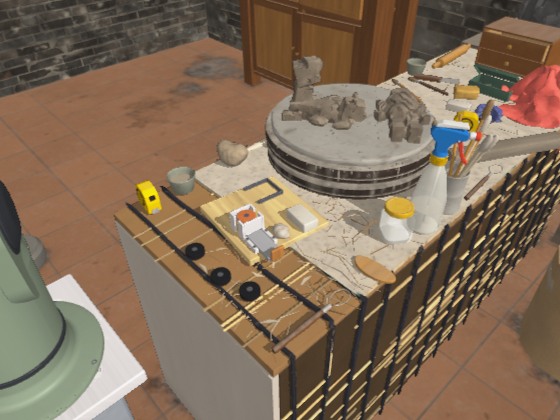

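View pics/top0.png

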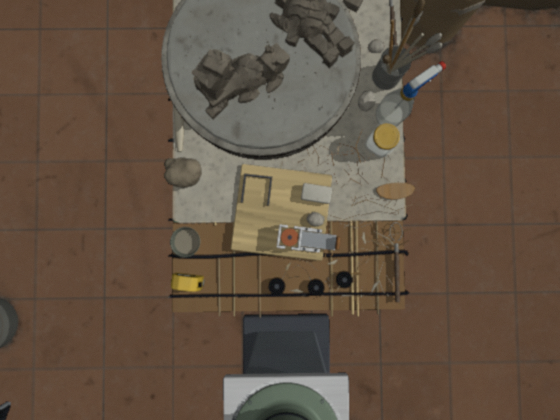

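Scene: the magazine with orange discs is at scene (247,217) and top (289,237). The grey plunger trough is to its right (top 318,240), the tray's dark U at top (257,188). Three black look-alike discs lie on the bench at top (277,286), (316,287), (344,279); they are not part of the job. Next is one close crop of the feeder to check.

```bash
cat > h.py <<'E'
import numpy as np, cv2
from scipy.spatial.transform import Rotation as R
from workcell import observe, grab_frame, bot
def ray(f,u,v):
    d=np.linalg.solve(f["mtx"],[u,v,1.]); return R.from_euler('xyz',f["orientation"]).as_matrix()@d
def onz(f,u,v,z):
    d=ray(f,u,v); p=np.array(f["xyz"]); return p+d*(z-p[2])/d[2]
def proj(f,P):
    c=R.from_euler('xyz',f["orientation"]).as_matrix().T@(np.array(P)-f["xyz"]); q=f["mtx"]@c; return q[:2]/q[2]
E
python3 - <<'E'
from h import *
t=grab_frame("top");s=grab_frame("scene")
a=cv2.resize(t["image"][155:265,225:345],None,fx=5,fy=5,interpolation=cv2.INTER_CUBIC)
b=cv2.resize(s["image"][170:270,195:335],None,fx=5,fy=5,interpolation=cv2.INTER_CUBIC)
cv2.imwrite("pics/a.png",a[:,:,::-1]);cv2.imwrite("pics/b.png",b[:,:,::-1])
E
```

```text
(no output)
```

View pics/a.png

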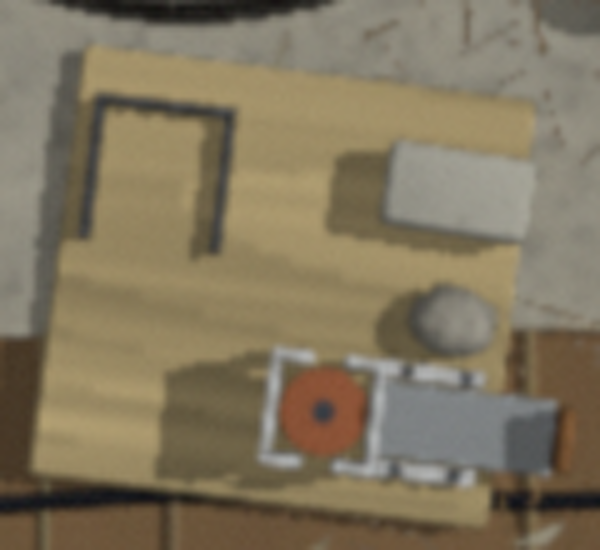

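View pics/b.png

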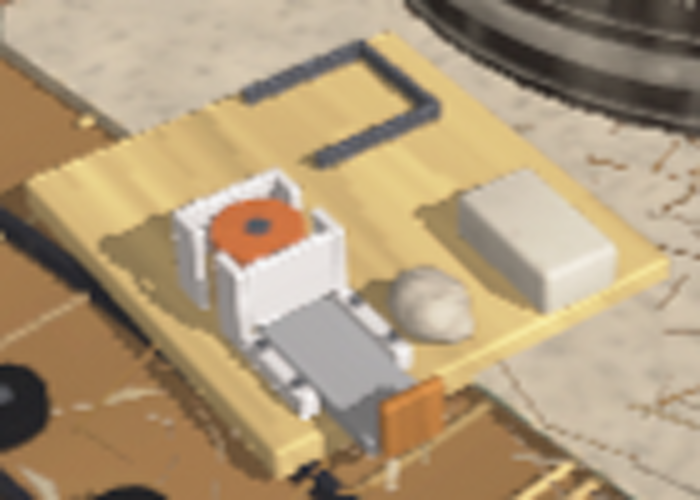

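The crops confirm it. In the top crop the orange disc stack is at (322,410), the orange push pad at (565,437), the tray U at (95-235, 95-255) with its mouth toward the robot, and the board corners are at (90,45), (533,105), (488,522), (33,472). Next I fit the board pose.

```bash
cat >> h.py <<'E'
def fit(A,B): # planar rigid A(local)->B(world)
    A=np.array(A,float);B=np.array(B,float)[:,:2];a=A-A.mean(0);b=B-B.mean(0)
    th=np.arctan2((a[:,0]*b[:,1]-a[:,1]*b[:,0]).sum(),(a*b).sum())
    M=np.array([[np.cos(th),-np.sin(th)],[np.sin(th),np.cos(th)]]);t=B.mean(0)-M@A.mean(0)
    return th,M,t,B-(A@M.T+t)
E
python3 - <<'E'
from h import *
np.set_printoptions(precision=4,suppress=True)
t=grab_frame("top");s=grab_frame("scene")
T=lambda c,z:onz(t,(c[0]+.5)/5-.5+225,(c[1]+.5)/5-.5+155,z)
S=lambda c,z:onz(s,(c[0]+.5)/5-.5+195,(c[1]+.5)/5-.5+170,z)
loc=[(.172,.145),(.172,-.09),(-.05,-.09),(-.05,.145)]
th,M,o,r=fit(loc,[T(c,.018) for c in[(90,45),(533,105),(488,522),(33,472)]])
print("top",th,o);print(r*1000)
th2,M2,o2,r2=fit(loc,[S(c,.018) for c in[(385,33),(668,262),(278,455),(27,185)]])
print("scene",th2,o2);print(r2*1000)
L=lambda p:(p[:2]-o)@M
print("disc3",T((322,410),.06),L(T((322,410),.06)),L(S((257,227),.06)))
print("pad top edge",L(T((567,437),.052)), "scene pad top edge",L(S((380,407),.052)),L(S((442,380),.052)))
for c in[(97,97),(235,110),(215,253),(83,238)]:print("tray",L(T(c,.028)))
for c in[(365,43),(437,105),(318,160),(247,95)]:print("trayS",L(S(c,.028)))
for c in [(450,320)]:print("crumb",L(T(c,.03)))
for c in [(390,145),(385,220),(528,238)]:print("block",L(T(c,.044)))
E
```

```text
top -0.13166469524426616 [ 0.5052 -0.0176]
[[-1.0073 -2.3488]
 [-3.3543  3.2246]
 [ 3.5634  0.4821]
 [ 0.7982 -1.358 ]]
scene -0.12946812246270697 [ 0.5017 -0.016 ]
[[-2.5226 -0.1554]
 [-2.5365  0.9044]
 [ 2.8524  2.1775]
 [ 2.2066 -2.9264]]
disc3 [ 0.5058 -0.0155  0.06  ] [0.0003 0.0021] [-0.0017  0.0044]
pad top edge [ 0.0015 -0.1199] scene pad top edge [-0.0179 -0.1172] [ 0.0125 -0.1192]
tray [0.1439 0.1345]
tray [0.1458 0.0641]
tray [0.0723 0.0652]
tray [0.0718 0.1325]
trayS [0.1439 0.1328]
trayS [0.1426 0.066 ]
trayS [0.069 0.064]
trayS [0.0693 0.1306]
crumb [ 0.0528 -0.057 ]
block [ 0.1359 -0.0159]
block [ 0.0981 -0.0179]
block [ 0.0978 -0.0901]
```

```bash
python3 -m crank '{"linear":[[0.8,-0.6,0],[0.8,-0.6,0],[0.8,-0.6,0],[0.8,-0.6,0],[0.8,-0.6,0]],"delta_rot":[[0,0,0.35],[0,0,0.35],[0,0,0.35],[0,0,0.35],[0,0,0.35]],"fingers":[-1,-1,-1,-1,-1]}' 100
python3 -m crank '{"linear":[[0.4,-0.9,0],[0.4,-0.9,0],[0.4,-0.9,0],[0.4,-0.9,0],[0.4,-0.9,0]],"delta_rot":[[0,0,0],[0,0,0],[0,0,0],[0,0,0],[0,0,0]],"fingers":[-1,-1,-1,-1,-1]}'
python3 -c "from workcell import observe;s=observe();print(s['tool_rot'],s['position'])"
```

```text
clock: 0.8
position: [0.3961, 0.4424, 0.2484]
tool_rot: [3.141, 0.0, 3.008]
force: [-0.1, 1.1, -0.2]
grip_width: 0.0121
finger_force: 0.0
clock: 1.3
position: [0.4954, 0.2166, 0.2485]
tool_rot: [-3.142, 0.0, 3.007]
force: [1.1, 0.3, 0.1]
grip_width: -0.0003
finger_force: 0.0
[-3.14158545e+00  3.71274012e-04  3.00745461e+00] [0.49538714 0.21655061 0.24846961]
```

```bash
python3 -m crank '{"linear":[[-0.02,-0.8,0],[-0.02,-0.8,0],[-0.02,-0.8,0],[-0.02,-0.8,0],[-0.02,-0.8,0]],"delta_rot":[[0,0,0],[0,0,0],[0,0,0],[0,0,0],[0,0,0]],"fingers":[-1,-1,-1,-1,-1]}'
python3 -m crank '{"linear":[[-0.03,-0.82,0],[-0.03,-0.82,0],[-0.03,-0.82,0],[-0.03,-0.82,0],[-0.03,-0.82,0]],"delta_rot":[[0,0,0],[0,0,0],[0,0,0],[0,0,0],[0,0,0]],"fingers":[-1,-1,-1,-1,-1]}'
python3 -m crank '{"linear":[[0,0,-0.6],[0,0,-0.6],[0,0,-0.6],[0,0,-0.6],[0,0,-0.6]],"delta_rot":[[0,0,0],[0,0,0],[0,0,0],[0,0,0],[0,0,0]],"fingers":[-1,-1,-1,-1,-1]}'
python3 - <<'E'
from h import *
s=grab_frame("scene");t=grab_frame("top")
b=cv2.resize(s["image"][150:300,180:380],None,fx=4,fy=4,interpolation=cv2.INTER_CUBIC)
cv2.imwrite("pics/c.png",b[:,:,::-1])
print(proj(s,observe()["position"]))
E
```

```text
clock: 1.8
position: [0.4893, 0.0124, 0.2486]
tool_rot: [-3.14, 0.001, 3.0]
force: [-0.5, 1.8, 0.7]
grip_width: 0.0001
finger_force: 0.0
clock: 2.3
position: [0.481, -0.1921, 0.2484]
tool_rot: [-3.139, 0.0, 3.001]
force: [-0.1, 0.9, -0.1]
grip_width: 0.0004
finger_force: 0.0
clock: 2.8
position: [0.4823, -0.1861, 0.0991]
tool_rot: [3.142, -0.001, 3.008]
force: [1.0, -0.8, 0.2]
grip_width: -0.0002
finger_force: 0.0
[293.18752255 244.55896992]
```

View pics/c.png

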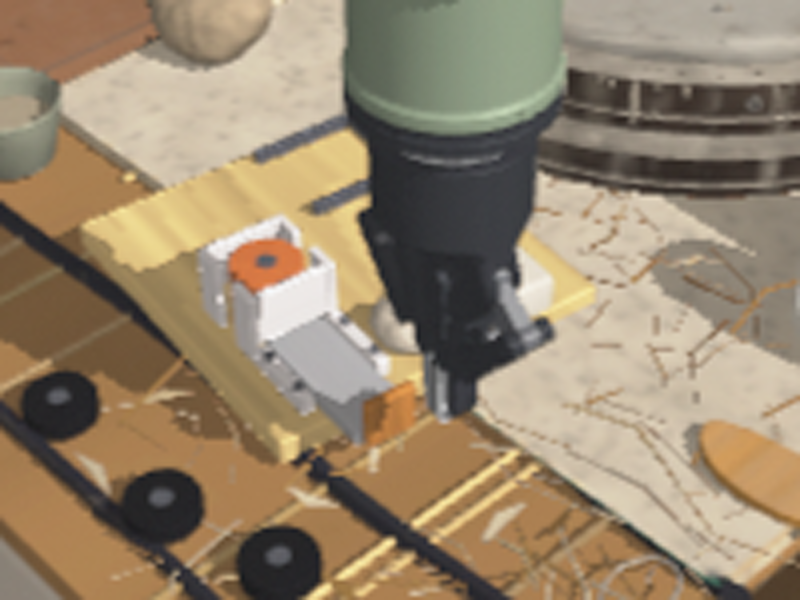

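The gripper is clear and the pad stands at crop (388,412). The finger linkage spreads outward along the closing axis (545,335), so I'll check its height before choosing the yaw.

```bash
python3 - <<'E'
from h import *
f=grab_frame("scene")
p=np.array(f["xyz"])
for c in[(450,415),(545,330),(545,350),(500,275),(365,225)]:
    d=ray(f,c[0]/4+180,c[1]/4+150);q=p+d*(.482-p[0])/d[0];print(c,q-observe()["position"])
print(observe()["qpos"])
E
```

```text
(450, 415) [-1.62005765e-03  8.85766324e-05 -2.43280695e-02]
(545, 330) [-0.00162006 -0.05972191  0.07161271]
(545, 350) [-0.00162006 -0.0603496   0.05992986]
(500, 275) [-0.00162006 -0.03115094  0.0862546 ]
(365, 225) [-0.00162006  0.06019942  0.06224963]
[ 0.17122401  0.57644095  0.11109416  2.00394608 -0.1135678   0.5630373
  1.79759739]
```

```bash
python3 -m crank '{"linear":[[0,0,-0.1],[0,0,-0.21],[0,0,-0.21],[0,0,-0.21]],"delta_rot":[[0,0,0],[0,0,0],[0,0,0],[0,0,0]],"fingers":[-1,-1,-1,-1]}'
python3 -m crank '{"linear":[[0.006,0.04,0],[0.011,0.08,0],[0.016,0.12,0],[0.021,0.16,0],[0.021,0.16,0]],"delta_rot":[[0,0,0],[0,0,0],[0,0,0],[0,0,0],[0,0,0]],"fingers":[-1,-1,-1,-1,-1]}'
python3 -m crank '{"linear":[[0.006,0.04,0],[0.011,0.08,0],[0.016,0.12,0],[0.021,0.16,0],[0.021,0.16,0]],"delta_rot":[[0,0,0],[0,0,0],[0,0,0],[0,0,0],[0,0,0]],"fingers":[-1,-1,-1,-1,-1]}'
```

```text
clock: 3.35
position: [0.4829, -0.1864, 0.0475]
tool_rot: [-3.141, 0.001, 3.008]
force: [0.7, 0.3, 0.8]
grip_width: 0.0
finger_force: 0.0
clock: 3.85
position: [0.488, -0.1445, 0.0461]
tool_rot: [3.141, 0.001, 3.01]
force: [0.5, -3.3, 1.2]
grip_width: 0.0003
finger_force: 1.0
clock: 4.35
position: [0.4931, -0.1054, 0.0459]
tool_rot: [-3.142, 0.001, 3.009]
force: [1.4, -4.3, 3.2]
grip_width: 0.0002
finger_force: 2.0
```

```bash
python3 -m crank '{"linear":[[0.004,0.03,0],[0.008,0.06,0],[0.012,0.09,0],[0.016,0.12,0],[0.016,0.12,0]],"delta_rot":[[0,0,0],[0,0,0],[0,0,0],[0,0,0],[0,0,0]],"fingers":[-1,-1,-1,-1,-1]}'
python3 -m crank '{"linear":[[0.001,0.01,0],[0.003,0.02,0],[0.003,0.02,0]],"delta_rot":[[0,0,0],[0,0,0],[0,0,0]],"fingers":[-1,-1,-1]}'
python3 - <<'E'
from h import *
s=grab_frame("scene")
b=cv2.resize(s["image"][150:300,180:380],None,fx=4,fy=4,interpolation=cv2.INTER_CUBIC)
cv2.imwrite("pics/d.png",b[:,:,::-1])
E
```

```text
clock: 4.85
position: [0.4971, -0.0763, 0.0459]
tool_rot: [-3.141, 0.001, 3.008]
force: [1.4, -6.3, 2.4]
grip_width: -0.0001
finger_force: 2.8
clock: 5.15
position: [0.4976, -0.0722, 0.0459]
tool_rot: [-3.141, 0.001, 3.007]
force: [1.4, -6.4, 3.4]
grip_width: 0.0002
finger_force: 2.9
```

View pics/d.png

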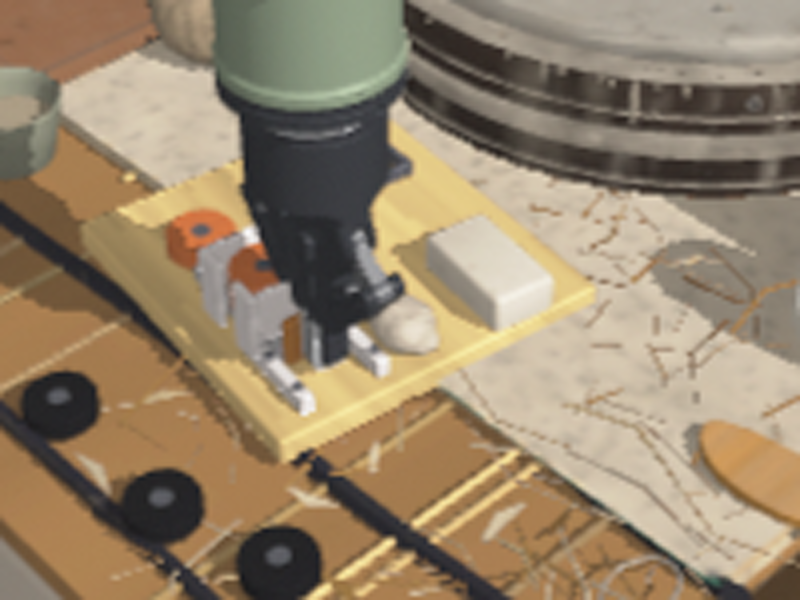

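The disc is nearly out at crop (202,235) and the pad is close to the magazine. I'll press on in small steps until the force rises.

```bash
python3 -m crank '{"linear":[[0.001,0.01,0],[0.002,0.012,0],[0.002,0.012,0]],"delta_rot":[[0,0,0],[0,0,0],[0,0,0]],"fingers":[-1,-1,-1]}'
python3 -m crank '{"linear":[[0.001,0.01,0],[0.002,0.012,0],[0.002,0.012,0]],"delta_rot":[[0,0,0],[0,0,0],[0,0,0]],"fingers":[-1,-1,-1]}'
```

```text
clock: 5.5
position: [0.498, -0.0694, 0.0459]
tool_rot: [-3.141, 0.0, 3.007]
force: [1.2, -5.4, 3.6]
grip_width: -0.0001
finger_force: 3.0
clock: 5.8
position: [0.4984, -0.0665, 0.0459]
tool_rot: [-3.141, 0.0, 3.007]
force: [0.3, -7.2, 3.0]
grip_width: -0.0001
finger_force: 3.4
```

```bash
python3 -m crank '{"linear":[[0.001,0.008,0],[0.001,0.008,0],[0.001,0.008,0]],"delta_rot":[[0,0,0],[0,0,0],[0,0,0]],"fingers":[-1,-1,-1]}'
python3 -m crank '{"linear":[[0.001,0.008,0],[0.001,0.008,0],[0.001,0.008,0]],"delta_rot":[[0,0,0],[0,0,0],[0,0,0]],"fingers":[-1,-1,-1]}'
```

```text
clock: 6.1
position: [0.4984, -0.0662, 0.0459]
tool_rot: [-3.139, 0.0, 3.005]
force: [-0.7, -17.9, 4.3]
grip_width: -0.0003
finger_force: 8.8
clock: 6.4
position: [0.4984, -0.0659, 0.046]
tool_rot: [-3.137, 0.001, 3.004]
force: [-2.8, -27.5, 5.7]
grip_width: -0.0001
finger_force: 14.3
```

The stop is reached: the force jumped with no further movement. Back off, lift, and look.

```bash
python3 -m crank '{"linear":[[-0.013,-0.1,0],[-0.026,-0.2,0],[-0.04,-0.3,0],[-0.054,-0.4,0],[-0.065,-0.5,0]],"delta_rot":[[0,0,0],[0,0,0],[0,0,0],[0,0,0],[0,0,0]],"fingers":[-1,-1,-1,-1,-1]}'
python3 -m crank '{"linear":[[0,-0.05,0.1],[0,-0.08,0.3],[0,-0.08,0.5],[0,-0.08,0.6],[0,-0.08,0.6]],"delta_rot":[[0,0,0],[0,0,0],[0,0,0],[0,0,0],[0,0,0]],"fingers":[-1,-1,-1,-1,-1]}'
python3 - <<'E'
from h import *
np.set_printoptions(precision=4,suppress=True)
t=grab_frame("top");s=grab_frame("scene")
a=cv2.resize(t["image"][155:265,225:345],None,fx=5,fy=5,interpolation=cv2.INTER_CUBIC)
b=cv2.resize(s["image"][150:270,180:340],None,fx=5,fy=5,interpolation=cv2.INTER_CUBIC)
cv2.imwrite("pics/e.png",a[:,:,::-1]);cv2.imwrite("pics/f.png",b[:,:,::-1])
th=-.131;o=np.array([.504,-.014]);M=np.array([[np.cos(th),-np.sin(th)],[np.sin(th),np.cos(th)]])
for n,f in(("t",t),("s",s)):
    h=cv2.cvtColor(f["image"],cv2.COLOR_RGB2HSV);m=cv2.inRange(h,(3,150,100),(13,255,255))
    N,l,st,c=cv2.connectedComponentsWithStats(m)
    for i in range(1,N):
        if st[i,4]>15:
            p=onz(f,*c[i],.032);print(n,st[i],c[i],p,(p[:2]-o)@M)
E
```

```text
clock: 6.9
position: [0.482, -0.1874, 0.0456]
tool_rot: [3.141, -0.001, 3.008]
force: [-0.1, 0.2, -0.6]
grip_width: 0.0
finger_force: 0.0
clock: 7.4
position: [0.4837, -0.207, 0.1992]
tool_rot: [-3.141, 0.005, 3.008]
force: [0.1, -0.2, -1.3]
grip_width: -0.0
finger_force: 0.0
t [441  61   5   9  25] [443.2  64.8] [ 0.9437 -0.419   0.032 ] [ 0.4888 -0.3441]
t [249 226  16  15 142] [256.5423 232.7676] [0.516  0.0658 0.032 ] [0.0015 0.0807]
t [282 230  11  15  94] [286.8085 236.9468] [ 0.5046 -0.0102  0.032 ] [0.0001 0.0038]
s [ 368    0   27   85 1438] [380.8428  40.7385] [1.7185 0.5261 0.032 ] [1.1335 0.6941]
s [398   0  20  74 553] [407.8065  34.3183] [1.8723 0.4921 0.032 ] [1.2905 0.6805]
s [250  42  10  43 143] [253.0979  68.8252] [1.1133 0.6809 0.032 ] [0.5133 0.7686]
s [ 500   42   60   86 1772] [536.8832  94.3459] [ 1.657  -0.1785  0.032 ] [ 1.1646 -0.0125]
s [555  80   5  10  21] [557.2381  84.381 ] [ 1.7887 -0.1935  0.032 ] [ 1.2971 -0.0101]
s [476 131   6  10  39] [478.359  135.7692] [ 1.2554 -0.18    0.032 ] [ 0.7666 -0.0664]
s [458 143   9  22  90] [461.6889 153.3333] [ 1.1325 -0.1961  0.032 ] [ 0.6469 -0.0985]
s [220 201  18  15 154] [227.5584 207.3701] [0.5106 0.067  0.032 ] [-0.004   0.0812]
s [239 215  15   8  56] [245.4643 217.4286] [0.5178 0.008  0.032 ] [0.0109 0.0236]
```

View pics/e.png

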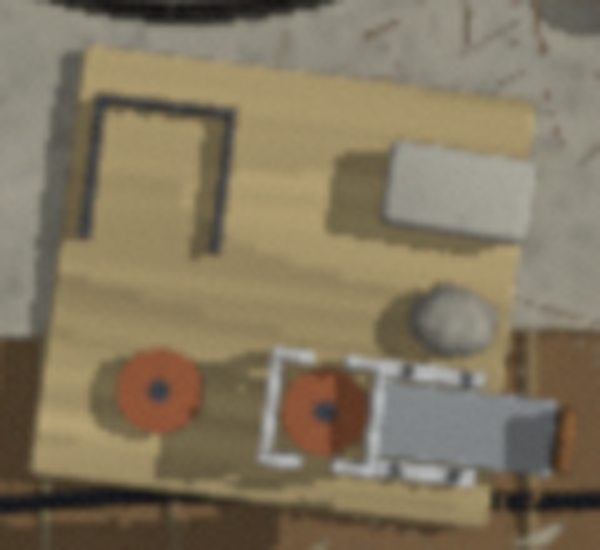

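View pics/f.png

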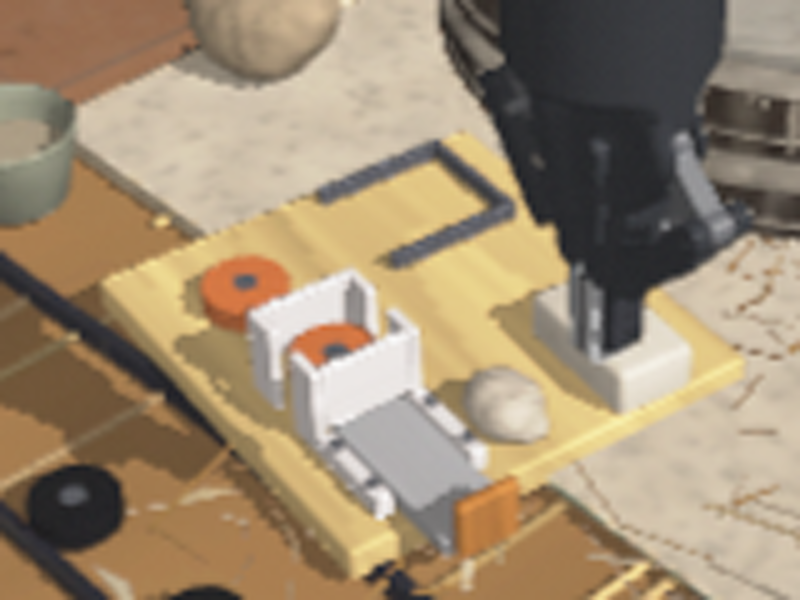

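The disc is out, lying at top crop (160,390), world about (0.5155, 0.0665). The plunger has sprung back and two discs remain in the magazine (325,410). Tray centre in world is about (0.6235, 0.066). I'll go behind the disc on the robot side and cradle-push it.

```bash
python3 -m crank '{"linear":[[-0.05,0.9,0],[-0.05,0.9,0],[-0.05,0.9,0],[-0.05,0.9,0],[-0.05,0.9,0]],"delta_rot":[[0,0,0],[0,0,0],[0,0,0],[0,0,0],[0,0,0]],"fingers":[-0.53,-0.53,-0.53,-0.53,-0.53]}'
python3 -m crank '{"linear":[[0,0.22,0],[0,0.22,0],[0,0.22,-0.2],[0,0.22,-0.4],[0,0.22,-0.4]],"delta_rot":[[0,0,0],[0,0,0],[0,0,0],[0,0,0],[0,0,0]],"fingers":[-0.53,-0.53,-0.53,-0.53,-0.53]}'
```

```text
clock: 8.0
position: [0.4689, 0.0227, 0.1945]
tool_rot: [3.141, -0.003, 3.012]
force: [-0.1, -0.2, 0.5]
grip_width: 0.0197
finger_force: 0.0
clock: 8.5
position: [0.4662, 0.0728, 0.09]
tool_rot: [-3.137, -0.011, 3.008]
force: [-0.0, 0.9, -0.3]
grip_width: 0.0203
finger_force: 0.0
```

```bash
python3 -m crank '{"linear":[[0.01,0,-0.1],[0.01,0,-0.18],[0.01,0,-0.18],[0.01,0,-0.18]],"delta_rot":[[0,0,0],[0,0,0],[0,0,0],[0,0,0]],"fingers":[-0.53,-0.53,-0.53,-0.53]}'
python3 - <<'E'
from h import *
s=grab_frame("scene")
b=cv2.resize(s["image"][160:250,190:310],None,fx=6,fy=6,interpolation=cv2.INTER_CUBIC)
cv2.imwrite("pics/g.png",b[:,:,::-1])
E
```

```text
clock: 8.9
position: [0.473, 0.0736, 0.0522]
tool_rot: [-3.142, 0.0, 3.008]
force: [-0.3, 0.5, 0.9]
grip_width: 0.0199
finger_force: 0.0
```

View pics/g.png

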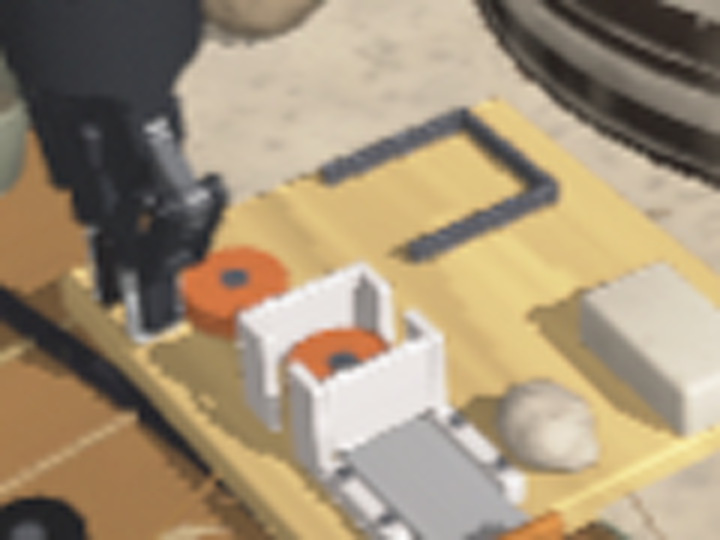

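The fingers stand behind the disc (fingertips at crop (150,325), disc at (235,280)) with a gap between them and the way to the tray is clear. Lower and push.

```bash
python3 -m crank '{"linear":[[0,0,-0.04],[0,0,-0.04],[0,0,-0.04]],"delta_rot":[[0,0,0],[0,0,0],[0,0,0]],"fingers":[-0.53,-0.53,-0.53]}'
python3 -m crank '{"linear":[[0.04,0,0],[0.08,0.001,0],[0.12,0.002,0],[0.16,0.0025,0],[0.16,0.0025,0]],"delta_rot":[[0,0,0],[0,0,0],[0,0,0],[0,0,0],[0,0,0]],"fingers":[-0.53,-0.53,-0.53,-0.53,-0.53]}'
cat > disc.py <<'E'
from h import *
np.set_printoptions(precision=4,suppress=True)
th=-.131;o=np.array([.504,-.014]);M=np.array([[np.cos(th),-np.sin(th)],[np.sin(th),np.cos(th)]])
for n,box in(("scene",(205,300,175,240)),("top",(225,345,155,265))):
    f=grab_frame(n)
    m=cv2.inRange(cv2.cvtColor(f["image"],cv2.COLOR_RGB2HSV),(3,150,60),(13,255,255))
    N,l,st,c=cv2.connectedComponentsWithStats(m)
    for i in range(1,N):
        if st[i,4]>15 and box[0]<c[i,0]<box[1] and box[2]<c[i,1]<box[3]:
            p=onz(f,*c[i],.032);print(n,st[i],p[:2],(p[:2]-o)@M)
p=observe()["position"];print("tcp local",(p[:2]-o)@M)
E
python3 disc.py
```

```text
clock: 9.25
position: [0.4727, 0.0739, 0.041]
tool_rot: [-3.142, -0.0, 3.008]
force: [-0.4, 0.3, -1.2]
grip_width: 0.0201
finger_force: 0.0
clock: 9.75
position: [0.5143, 0.0745, 0.0408]
tool_rot: [3.141, 0.001, 3.008]
force: [-0.4, 0.0, 0.3]
grip_width: 0.0198
finger_force: 0.0
scene [234 196  13  13  84] [0.5461 0.0612] [0.0319 0.08  ]
scene [239 215  15   8  56] [0.5178 0.008 ] [0.0109 0.0236]
top [282 230  16  15 140] [ 0.5044 -0.0172] [ 0.0009 -0.0031]
tcp local [-0.003   0.0888]
```

```bash
python3 -m crank '{"linear":[[0.04,0.0005,0],[0.08,0.001,0],[0.12,0.002,0],[0.16,0.003,0],[0.16,0.003,0]],"delta_rot":[[0,0,0],[0,0,0],[0,0,0],[0,0,0],[0,0,0]],"fingers":[-0.53,-0.53,-0.53,-0.53,-0.53]}'
python3 disc.py; python3 - <<'E'
from h import *
s=grab_frame("scene")
b=cv2.resize(s["image"][160:250,190:310],None,fx=6,fy=6,interpolation=cv2.INTER_CUBIC)
cv2.imwrite("pics/i.png",b[:,:,::-1])
E
```

```text
clock: 10.35
position: [0.5542, 0.0753, 0.0408]
tool_rot: [3.141, 0.001, 3.008]
force: [-0.7, 0.6, 0.8]
grip_width: 0.0199
finger_force: 0.0
scene [247 190  12  13 108] [0.5821 0.0566] [0.0682 0.0802]
scene [239 215  15   8  56] [0.5178 0.008 ] [0.0109 0.0236]
top [282 230  16  15 133] [ 0.5043 -0.0158] [ 0.0005 -0.0018]
tcp local [0.0366 0.0948]
```

View pics/i.png

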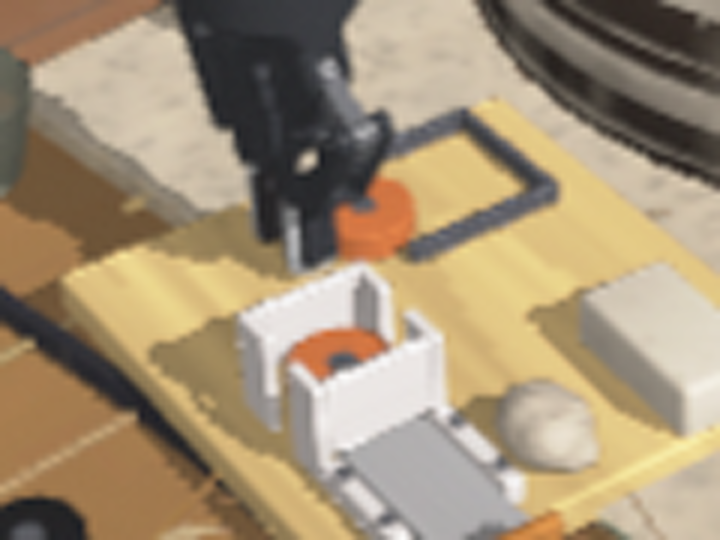

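The disc is just short of the tray mouth, hub at crop (368,205), right edge (414,215), with the right strip's near end at (412,250). I'll check the lateral clearance numerically.

```bash
python3 - <<'E'
from h import *
np.set_printoptions(precision=4,suppress=True)
th=-.131;o=np.array([.504,-.014]);M=np.array([[np.cos(th),-np.sin(th)],[np.sin(th),np.cos(th)]])
f=grab_frame("scene")
m=cv2.inRange(cv2.cvtColor(f["image"],cv2.COLOR_RGB2HSV),(2,140,50),(14,255,255))[180:206,240:265]
print(m//255)
A=np.radians(np.arange(0,360,10))
for c in[(.067,.095),(.067,.09),(.067,.085),(.0724,.095)]:
    P=[proj(f,[*(M@(np.array(c)+.022*np.array([np.cos(a),np.sin(a)]))+o),z]) for a in A for z in(.018,.032)]
    P=np.array(P);print(c,"umax",P[:,0].max(),"vmin",P[1::2,1].min(),"vmax",P[:,1].max())
for c,z in[((412,250),.028),((405,240),.028),((368,205),.032)]:
    p=onz(f,c[0]/6+190-.4,c[1]/6+160-.4,z);print(c,(p[:2]-o)@M)
E
```

```text
[[0 0 0 0 0 0 0 0 0 0 0 0 0 0 0 0 0 0 0 0 0 0 0 0 0]
 [0 0 0 0 0 0 0 0 0 0 0 0 0 0 0 0 0 0 0 0 0 0 0 0 0]
 [0 0 0 0 0 0 0 0 0 0 0 0 0 0 0 0 0 0 0 0 0 0 0 0 0]
 [0 0 0 0 0 0 0 0 0 0 0 0 0 0 0 0 0 0 0 0 0 0 0 0 0]
 [0 0 0 0 0 0 0 0 0 0 0 0 0 0 0 0 0 0 0 0 0 0 0 0 0]
 [0 0 0 0 0 0 0 0 0 0 0 0 0 0 0 0 0 0 0 0 0 0 0 0 0]
 [0 0 0 0 0 0 0 0 0 0 0 0 0 0 0 0 0 0 0 0 0 0 0 0 0]
 [0 0 0 0 0 0 0 0 0 0 0 0 0 0 0 0 0 0 0 0 0 0 0 0 0]
 [0 0 0 0 0 0 0 0 0 0 0 0 0 0 0 0 0 0 0 0 0 0 0 0 0]
 [0 0 0 0 0 0 0 0 0 0 0 0 0 1 0 0 0 0 0 0 0 0 0 0 0]
 [0 0 0 0 0 0 0 0 0 0 0 0 1 1 1 1 1 0 0 0 0 0 0 0 0]
 [0 0 0 0 0 0 0 0 0 0 0 1 1 1 1 1 1 1 0 0 0 0 0 0 0]
 [0 0 0 0 0 0 0 0 0 0 0 0 1 1 1 1 1 1 0 0 0 0 0 0 0]
 [0 0 0 0 0 0 0 0 0 0 0 0 0 1 1 1 1 1 1 0 0 0 0 0 0]
 [0 0 0 0 0 0 0 1 0 0 0 0 0 1 1 1 1 1 1 0 0 0 0 0 0]
 [0 0 0 0 0 0 1 1 1 0 0 0 1 1 1 1 1 1 1 0 0 0 0 0 0]
 [0 0 0 0 0 0 1 1 1 1 1 1 1 1 1 1 1 1 1 0 0 0 0 0 0]
 [0 0 0 0 0 0 1 1 1 1 1 1 1 1 1 1 1 1 1 0 0 0 0 0 0]
 [0 0 0 0 0 0 1 1 1 1 1 1 1 1 1 1 1 1 1 0 0 0 0 0 0]
 [0 0 0 0 0 0 0 1 1 1 1 1 1 1 1 1 1 1 0 0 0 0 0 0 0]
 [0 0 0 0 0 0 0 1 1 1 1 1 1 1 1 1 1 1 0 0 0 0 0 0 0]
 [0 0 0 0 0 0 1 1 1 1 1 1 1 1 1 1 1 0 0 0 0 0 0 0 0]
 [0 0 0 0 0 0 0 1 1 1 1 1 1 1 1 1 0 0 0 0 0 0 0 0 0]
 [0 0 0 0 0 0 0 0 0 0 0 0 0 0 0 0 0 0 0 0 0 0 0 0 0]
 [0 0 0 0 0 0 0 0 0 0 0 0 0 0 0 0 0 0 0 0 0 0 0 0 0]
 [0 0 0 0 0 0 0 0 0 0 0 0 0 0 0 0 0 0 0 0 0 0 0 0 0]]
(0.067, 0.095) umax 258.32914744814144 vmin 188.8171861733097 vmax 203.8797074738305
(0.067, 0.09) umax 259.4217818263986 vmin 189.763272063771 vmax 204.89044958323723
(0.067, 0.085) umax 260.5206026084213 vmin 190.71468206496468 vmax 205.9070088992426
(0.0724, 0.095) umax 260.1118287423476 vmin 188.06735136334092 vmax 203.08102437554612
(412, 250) [0.0716 0.0616]
(405, 240) [0.0729 0.0689]
(368, 205) [0.0709 0.0936]
```

```bash
python3 -m crank '{"linear":[[0.03,-0.004,0],[0.06,-0.008,0],[0.09,-0.012,0],[0.12,-0.016,0],[0.15,-0.02,0]],"delta_rot":[[0,0,0],[0,0,0],[0,0,0],[0,0,0],[0,0,0]],"fingers":[-0.53,-0.53,-0.53,-0.53,-0.53]}'
python3 -m crank '{"linear":[[0,0,0],[0,0,0]],"delta_rot":[[0,0,0],[0,0,0]],"fingers":[-0.53,-0.53]}'
python3 disc.py
```

```text
clock: 11.05
position: [0.5909, 0.0701, 0.0408]
tool_rot: [-3.142, 0.0, 3.008]
force: [-1.0, -0.8, 0.2]
grip_width: 0.0197
finger_force: 0.2
clock: 11.25
position: [0.5901, 0.0702, 0.0406]
tool_rot: [-3.141, -0.0, 3.008]
force: [0.1, 0.0, -0.5]
grip_width: 0.0201
finger_force: 0.0
scene [259 185  12  13  98] [0.6183 0.052 ] [0.1046 0.0804]
scene [239 215  15   8  56] [0.5178 0.008 ] [0.0109 0.0236]
top [282 230  16  15 135] [ 0.5045 -0.0165] [ 0.0008 -0.0024]
tcp local [0.0742 0.0948]
```

Back straight out of the pocket, lift, move clear, and measure.

```bash
python3 -m crank '{"linear":[[-0.08,0.01,0],[-0.2,0.026,0],[-0.28,0.036,0],[-0.28,0.036,0],[-0.28,0.036,0.1]],"delta_rot":[[0,0,0],[0,0,0],[0,0,0],[0,0,0],[0,0,0]],"fingers":[-0.53,-0.53,-0.53,-0.53,-0.53]}'
python3 -m crank '{"linear":[[0,0,0.2],[0,0,0.4],[0,0,0.6],[0,0.2,0.7],[0,0.4,0.7]],"delta_rot":[[0,0,0],[0,0,0],[0,0,0],[0,0,0],[0,0,0]],"fingers":[-0.53,-0.53,-0.53,-0.53,-0.53]}'
python3 -m crank '{"linear":[[0,0.2,0],[0,0.4,0],[0,0.6,0],[0,0.7,0],[0,0.7,0]],"delta_rot":[[0,0,0],[0,0,0],[0,0,0],[0,0,0],[0,0,0]],"fingers":[-0.53,-0.53,-0.53,-0.53,-0.53]}'
python3 disc.py
python3 - <<'E'
from h import *
np.set_printoptions(precision=4,suppress=True)
th=-.131;o=np.array([.504,-.014]);M=np.array([[np.cos(th),-np.sin(th)],[np.sin(th),np.cos(th)]])
f=grab_frame("top");g=cv2.cvtColor(f["image"],cv2.COLOR_RGB2HSV)
m=cv2.inRange(g,(0,0,20),(179,90,95))
N,l,st,c=cv2.connectedComponentsWithStats(m)
for i in range(1,N):
    if 235<c[i,0]<280 and 165<c[i,1]<210 and st[i,4]>15:
        v,u=np.nonzero(l==i); P=np.array([(onz(f,a,b,.028)[:2]-o)@M for a,b in zip(u,v)]);print("strips",st[i],P.min(0),P.max(0))
E
```

```text
clock: 11.85
position: [0.5189, 0.0793, 0.0643]
tool_rot: [-3.14, -0.003, 3.009]
force: [0.6, 0.1, 0.5]
grip_width: 0.0206
finger_force: 0.0
clock: 12.35
position: [0.5222, 0.1741, 0.2447]
tool_rot: [3.139, 0.006, 3.004]
force: [1.3, 0.8, -0.3]
grip_width: 0.02
finger_force: 0.0
clock: 12.85
position: [0.5192, 0.3533, 0.2401]
tool_rot: [3.14, -0.001, 3.013]
force: [-1.0, -0.1, 0.1]
grip_width: 0.0202
finger_force: 0.0
scene [255 184  16  14 164] [0.6155 0.0593] [0.101  0.0872]
scene [239 215  15   8  55] [0.5181 0.0079] [0.0111 0.0236]
top [250 184  16  15 136] [0.621  0.0632] [0.1059 0.0918]
top [282 230  16  15 146] [ 0.5042 -0.0165] [ 0.0006 -0.0024]
tcp local [-0.0312  0.362 ]
strips [235 166   6  19  56] [0.1176 0.1404] [0.1648 0.1508]
strips [240 174  32  32 205] [0.074  0.0607] [0.1474 0.1338]
```

```bash
python3 -c "from workcell import bot;print(bot.job_done())"
```

```text
the job is handed in; nothing more can be done
None
```

The plunger was pressed home once and sprang back. The single disc that came out was pushed flat into the tray, where it lies about 5 mm or more inside every edge, and the job is handed in at about 13 s.

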